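Load the cell shuttle and hold its draw pin on the band

TASK

Take the battery cell off the sloping rest and stand it upright on its narrow bottom edge in the empty pocket of the shuttle, setting it down gently rather than dropping it, and let go of it. Only then take the red grip of the slanting draw pin, draw it straight out along its bore without forcing it sideways until the bush's mouth lies about the middle of the yellow band (some 31 mm), never right out, and finish while still holding the pin there, gripped and still. Leave the cell already in the other pocket and everything else on the bench where it is.

Things in the scene. Friction and masses are not known exactly. Their poses are not given: they have to be found in the camera images.
- cell: Cell to load, dark blue with a silver stripe, 27 (x) by 148 (y) by 92 mm (z), 0.5 to 0.9 kg. Origin at the centre of its 27 x 148 bottom edge, z towards its top, which has two silver terminals, 5 mm high, 50 mm either side of the middle. Starts leaning on the rest, z 40 degrees from vertical, top towards the robot, underside -x. Grip its 27 mm thickness at the middle of the top edge.
- rest: Fixed sloping rest, base 110 x 160 x 10 mm, origin on the bench at mid-length; the cell starts with its origin at (0, 0, 40 mm) here. The cell's bottom edge sits on a 6 mm lip, its underside on two plates 36 mm wide, 66 mm high along the slope, with a 74 mm wide gap between them, open for a finger under the cell's middle, at least 40 mm deep there.
- shuttle: Fixed aluminium base plate, 170 (x) by 285 (y) by 12 mm, with two pockets of orange guides for standing cells and the slanting bush. Origin on the bench directly under the middle of the empty pocket; x away from the robot at yaw 0, y along the pockets' length. The other, full pocket lies 95 mm towards -x.
- pocket (a point): Middle of the floor of the empty pocket, 12 mm above the bench; axes as the shuttle's. The pocket is 34 mm (x) by 156 mm (y) inside, its guides 14 mm high. A cell standing in it has its origin here, its x and y along the pocket's, either way round.
- bush: Grey block 44 x 44 x 60 mm, part of the shuttle, with the through bore for the pin, 17 mm wide, 60 mm deep. Origin at the middle of the bore's mouth (shuttle frame: 0, -165, 82 mm); z points out along the bore, leaning 20 degrees from vertical towards the shuttle's -x; its y is the shuttle's y.
- pin: Loose draw pin, 0.1 to 0.2 kg: red round grip 24 mm across, 50 mm long, on a steel rod 16 mm across, 58 mm long, with a yellow band 24 to 38 mm below the grip. Origin at the centre of the grip's underside, z along the pin out of the bore. Home: grip resting on the bush, origins together. No spring; it falls home when let go. Its origin's z in the bush's frame is how far it is drawn.
- neighbour: Cell of the same kind and size already standing in the other pocket; leave alone. Origin at the centre of its bottom.
- scanner: Black and grey hand scanner lying on the bench, 155 x 50 x 45 mm; leave alone. Origin under its middle.
- driver: Screwdriver with a red handle, about 200 mm long, lying on the bench; leave alone.
- cleaner: White bottle with blue cap, 60 mm across, 160 mm high; leave alone. Origin under its middle.
- tape: Blue ring, 90 mm across, 25 mm high; leave alone. Origin under its middle.
- bin: Open blue bin, 180 x 130 x 70 mm; leave alone. Origin under its middle.
- busbar: Brass bar, 100 x 30 x 12 mm; leave alone. Origin under its middle.
Not all that is in view belongs to the job. What is shaped like the pin but black or orange is not meant. Leave any brown look-alike of the cell alone.

How it is judged:
By the outcome, as a careful person would: the job done as asked, in the order asked, and still so for the second after the job is handed in, while the arm keeps its last pose, push and grip.
It also fails if it takes over 51 s, if anything falls off the work surface, if the arm or the gripper's body presses on something with over 40 N, if the wrist force passes 120 N, or if a joint passes its speed limit or range.

ROBOT

A 6-joint arm with a two-finger parallel gripper is mounted at the origin on the work surface. World frame = base frame: x ahead of the robot, y to its left, z up, the work surface at z = 0. Lengths are in m, angles in rad, forces in N, time in s.
With the tool pointing down it reaches from about 0.275 to 0.825 m from the base axis. Payload 4.9 kg.
Tool frame: the origin (TCP) lies between the finger pads; the fingertips stand 14 mm ahead of it and the grasp point (between the pads) lies 5 mm behind it; z points along the fingers, y is the direction in which the jaws open and shut (so a half turn about z gives the same grasp; the last joint's range is limited). The gripper opens to 85 mm and grips with 20 to 120 N. Pads are 22 mm wide; open, the fingers measure 114 mm over their backs; the gripper's body (76 mm by 85 mm) begins 54 mm behind the grasp point. The pads swing forward as they close: fully open they stand 13 mm farther back than shut.
Start: joints at [1.043, 0.326, -0.193, 1.052, 0, 1.437], TCP at [0.211, 0.508, 0.245] pointing down, gripper open.
Joint ranges: [-2.65, 2.65], [-0.97, 1.79], [-1.3, 1.35], [-1.93, 2.1], [-1.47, 1.37], [-3.14, 3.14]. Speed limits (rad/s): [2.57, 2.57, 3.14, 3.14, 3.14, 3.14].

INTERFACE

Orientations are given as [roll, pitch, yaw] about the fixed x, y, z axes, in that order (R = Rz(yaw) Ry(pitch) Rx(roll)).
In Python, from workcell import arm, hand, sense, snapshot gives the robot as it stands. Calls block until the motion is done:
- arm.reach(position, orientation): joint-space move of the TCP to a pose.
- arm.movel(position, rotation=None, velocity=0.15): straight line of the TCP; rotation=None keeps the orientation; velocity is the mean speed in m/s.
- arm.goto_joints(angles): joint-space move.
- hand.set_gripper(opening, force=None): finger opening in m; force is the grip in N (None keeps the last); returns when the fingers have stopped.
- arm.sleep(seconds).
- arm.solve_ik(position, orientation): joint angles nearest the present ones, or None.
- sense(): the state.
- snapshot(name): name is "scene" or "top" or "wrist"; returns a dict with "img" (384x512x3 uint8, red, green, blue), "vfov" (degrees; the focal length in pixels is half the picture's height over the tangent of half this angle, whatever the lens; pixels are square), "cx", "cy" (the principal point, pixels), "rvec" (rotation vector, rad) and "tvec" (3), from world to camera coordinates, as OpenCV has them; the wrist camera has in their place "tool_from_camera" (4x4, takes a point from camera to tool coordinates, whose origin is the TCP and whose axes are the flange's). Camera axes: x right, y down, z forward; pixel columns grow to the right and rows downward; lengths in m; the calibration is good to about 2 mm. A picture is of the moment at which its call begins: read the wrist's pose just before it. There is no depth.
A pose or a line that the arm cannot do raises arm.Unreachable and nothing moves.
- arm.finish_job(): hands the job in, once; it reports no verdict.
The state is a dict: "time": time; "qpos": joint angles; "qd": joint speeds; "effort": joint torques, N m; "position": TCP position; "orientation": TCP orientation; "force": force on the tool from outside, world axes, zero at the start; "moment": the same for the moment, N m; "finger_gap": finger opening in m.
Only numpy, scipy, OpenCV 4.12 (cv2) and the standard library are available. Lean on these libraries where they do the work, as an engineer would, in place of code of your own. Each camera call takes 0.05 s, during which the arm holds its last target. There are 200 camera calls.

## Working session

There is one attempt and no reset: what is moved stays moved. The work goes in short steps, each a Python script; the robot and the scene stay as the last script left them, time stands still between calls to the robot, and variables do not carry over. Pictures are saved under pics/ and viewed, about 8 in all and at most 12, crops included, and the job is handed in when it is done.

```bash
mkdir -p pics; ls; cat > h.py <<'E'
import numpy as np, cv2, pickle
from scipy.spatial.transform import Rotation as Ro
from workcell import arm, hand, sense, snapshot
def snap(n):
    s=sense(); d=snapshot(n); d['T']=None
    if n=='wrist':
        T=np.eye(4); T[:3,:3]=Ro.from_euler('xyz',s['orientation']).as_matrix(); T[:3,3]=s['position']
        d['T']=T@np.array(d['tool_from_camera'])
    else:
        R=cv2.Rodrigues(np.array(d['rvec'],float))[0]; T=np.eye(4); T[:3,:3]=R.T; T[:3,3]=-R.T@np.array(d['tvec'],float).ravel(); d['T']=T
    d['f']=d['img'].shape[0]/2/np.tan(np.radians(d['vfov'])/2)
    return d
def ray(d,u,v):
    r=d['T'][:3,:3]@np.array([(u-d['cx'])/d['f'],(v-d['cy'])/d['f'],1]); return d['T'][:3,3],r/np.linalg.norm(r)
def onz(d,u,v,z):
    o,r=ray(d,u,v); return o+r*(z-o[2])/r[2]
def proj(d,p):
    q=d['T'][:3,:3].T@(np.array(p)-d['T'][:3,3]); return d['f']*q[0]/q[2]+d['cx'],d['f']*q[1]/q[2]+d['cy']
def two(d1,a,d2,b):
    o1,r1=ray(d1,*a);o2,r2=ray(d2,*b)
    t=np.linalg.lstsq(np.c_[r1,-r2],o2-o1,rcond=None)[0]; p,q=o1+t[0]*r1,o2+t[1]*r2
    return (p+q)/2,np.linalg.norm(p-q)
def save(d,n,s=1.5):
    cv2.imwrite(f'pics/{n}.png',cv2.resize(d['img'][:,:,::-1],None,fx=s,fy=s,interpolation=cv2.INTER_CUBIC))
    pickle.dump(d,open(f'pics/{n}.pkl','wb'))
def load(n): return pickle.load(open(f'pics/{n}.pkl','rb'))
E
python3 - <<'E'
from h import *
for n in('top','scene'):
    d=snap(n); save(d,n); print(n,d['T'][:3].round(3).tolist(),d['f'],d['cx'],d['cy'])
print(sense())
E
```

```text
pics
top [[-0.014, -0.997, 0.076, 0.437], [-1.0, 0.013, -0.005, 0.018], [0.004, -0.076, -0.997, 1.756]] 486.2669137834158 250.96715650266137 187.75416155176043
scene [[-0.833, 0.375, -0.407, 1.074], [0.554, 0.554, -0.621, 0.781], [-0.008, -0.743, -0.669, 0.936]] 388.6206243553887 258.670745448482 181.73306056604423
{'time': 0.1, 'qpos': array([ 1.04281381e+00,  3.26881528e-01, -1.93481169e-01,  1.05199498e+00,
        2.20789925e-05,  1.43660244e+00]), 'qd': array([ 3.17668050e-06, -2.86592497e-04,  1.58331083e-03, -6.53068645e-04,
       -1.21074325e-03, -5.54704151e-05]), 'effort': array([ 1.82434142e-04, -4.44239938e+01,  2.63037890e+01,  7.88963400e-03,
       -1.49189377e-04, -7.79408282e-06]), 'position': array([0.21075784, 0.50748031, 0.24457474]), 'orientation': array([-3.14004829e+00, -2.30775940e-04,  2.74780382e+00]), 'force': array([-0.0992687 , -0.27243621,  0.0979596 ]), 'moment': array([-0.03056859,  0.04708332, -0.02677359]), 'finger_gap': 0.08563662078259446}
```

View pics/top.png

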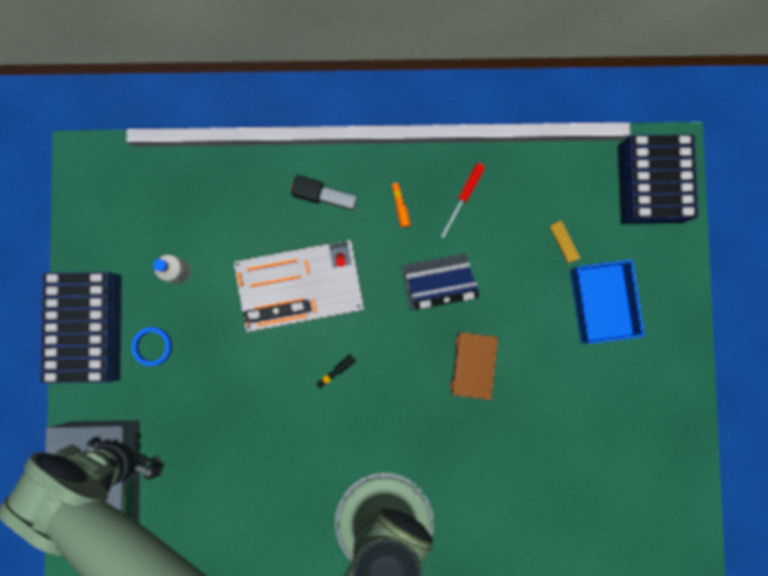

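View pics/scene.png

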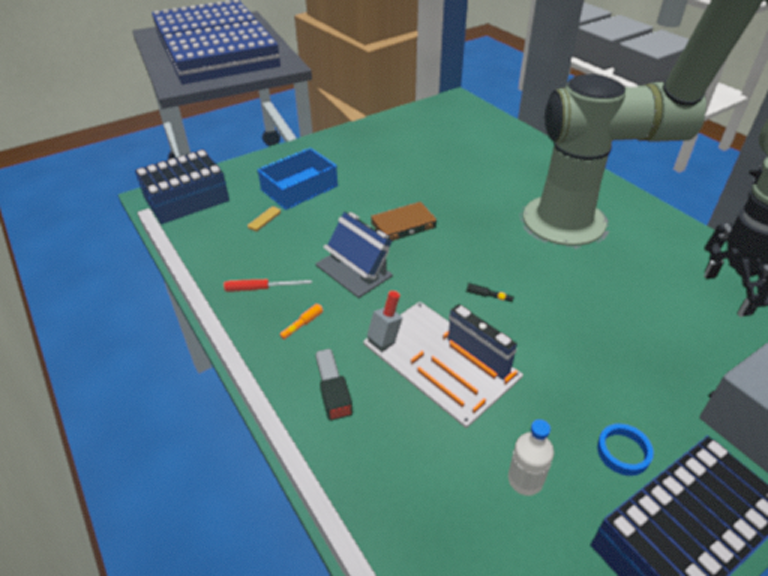

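The top view shows the shuttle at about (300,287), with the empty pocket on the far side, the full one at (278,310) and the pin's red grip at (340,260). The cell on the rest is at (441,282), with its terminals near (422,302) and (472,294). The brown cell, the black and orange look-alike pins and the rest of the clutter stand clear.

```bash
python3 - <<'E'
from h import *
d=load('top')
print('plate',[onz(d,u/1.5,v/1.5,.012).round(3)[:2].tolist() for u,v in((235,262),(350,242),(363,312),(247,330))])
print('celltop',[onz(d,u/1.5,v/1.5,.115).round(3)[:2].tolist() for u,v in((422,302),(472,294))])
w=snap('wrist'); print(np.array(w['tool_from_camera']).round(3).tolist(), w['f'],w['cx'],w['cy'])
for p,y in(([.43,.04,.40],0),([.43,.04,.40],np.pi/2),([.43,.04,.40],-np.pi/2),([.43,.04,.40],np.pi)):
  print(y,arm.solve_ik(p,[np.pi,0,y]))
E
```

```text
plate [[0.621, 0.348], [0.666, 0.072], [0.497, 0.042], [0.458, 0.319]]
celltop [[0.514, -0.092], [0.53, -0.205]]
[[-0.001, -0.949, -0.314, 0.082], [1.0, -0.001, 0.001, -0.001], [-0.001, -0.314, 0.949, -0.129], [0.0, 0.0, 0.0, 1.0]] 313.1560823922806 257.1904564409118 189.723979870701
0 [-0.07850667  0.04161022 -0.15357851  1.37560759  0.          3.06308598]
1.5707963267948966 [-0.07850667  0.04161022 -0.15357851  1.37560759  0.          1.49228966]
-1.5707963267948966 [-0.07850667  0.04161022 -0.15357851  1.37560759  0.         -1.649303  ]
3.141592653589793 [-0.07850667  0.04161022 -0.15357851  1.37560759  0.         -0.07850667]
```

```bash
python3 - <<'E'
from h import *
P=np.pi
print(sense()['time'])
arm.reach([.50,.195,.31],[P,0,P-.001]); d=snap('wrist'); save(d,'w1'); print(sense()['time'],d['T'][:3].round(3).tolist())
arm.reach([.46,-.14,.31],[P,0,P-.001]); d=snap('wrist'); save(d,'w2'); print(sense()['time'])
E
```

```text
0.15
1.7833 [[0.001, 0.949, 0.314, 0.418], [1.0, -0.001, 0.001, 0.195], [0.001, 0.314, -0.949, 0.439]]
3.1083
```

View pics/w1.png

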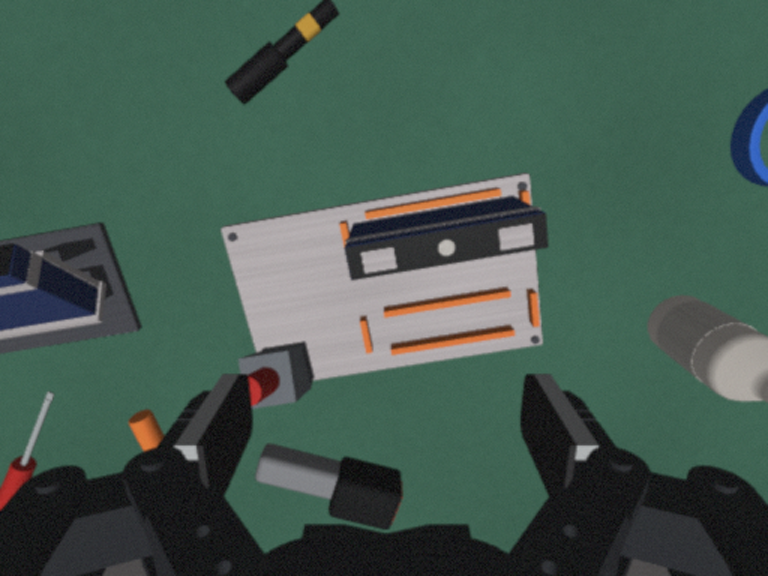

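View pics/w2.png

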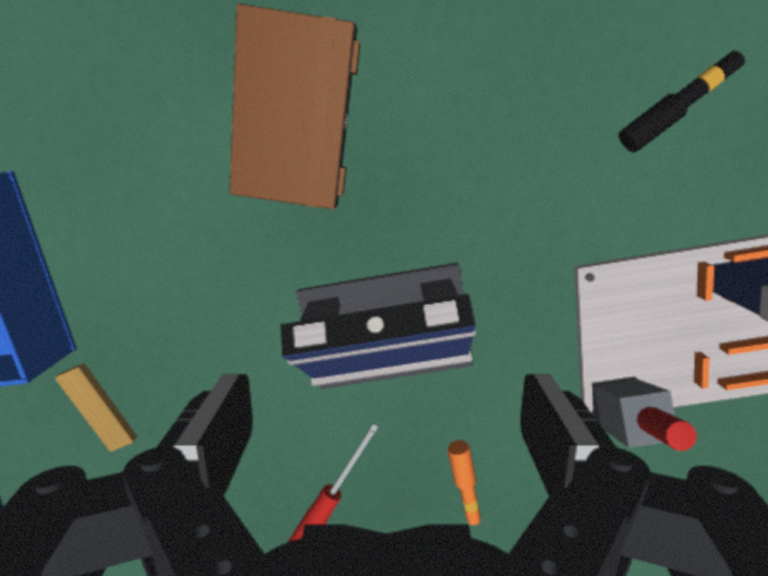

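w1 shows the full pocket, with the neighbour's terminals at (379,260) and (517,237). The empty pocket's orange guides are centred near (447,303), (452,341), (366,335) and (534,309), and the bush is at (275,375). w2 shows the cell's terminals at (310,334) and (441,314), and the red grip's end at (681,436).

```bash
python3 - <<'E'
from h import *
d=load('w1'); hsv=cv2.cvtColor(d['img'],cv2.COLOR_RGB2HSV)
def blobs(m,amin):
    n,l,s,c=cv2.connectedComponentsWithStats(m.astype(np.uint8)); 
    return [(c[i].round(1).tolist(),int(s[i,4])) for i in range(1,n) if s[i,4]>amin]
m=cv2.inRange(hsv,(5,130,120),(20,255,255))
n,l,s,c=cv2.connectedComponentsWithStats(m)
for i in range(1,n):
    if s[i,4]>40:
        pts=np.argwhere(l==i)[:,::-1].astype(np.float32); W=np.array([onz(d,u,v,.026)[:2] for u,v in pts],np.float32)
        r=cv2.minAreaRect(W*1000); print(c[i].round(1),s[i,4],np.round(r[0],1),np.round(r[1],1),round(r[2],1))
def term(d,boxes,z):
    out=[]
    for (u,v) in boxes:
        u/=1.5;v/=1.5
        g=cv2.cvtColor(d['img'],cv2.COLOR_RGB2GRAY); m=(g>130)
        n,l=cv2.connectedComponents(m.astype(np.uint8)); i=l[int(v),int(u)]; p=np.argwhere(l==i)[:,::-1]
        q=(p.min(0)+p.max(0))/2; print('px',p.mean(0),len(p)); out.append(onz(d,*p.mean(0),z))
    a,b=out; dv=b-a
    print('mid',((a+b)/2).round(4),'sep',np.linalg.norm(dv).round(4),'yaw',np.degrees(np.arctan2(-dv[0],dv[1])).round(2))
term(d,((379,260),(517,237)),.109)
d=load('w2'); term(d,((310,334),(441,314)),.040+.097*np.cos(np.radians(40)))
for n in('w1','w2'):
  d=load(n);print(n,'screws/corners',[onz(d,u/1.5,v/1.5,.012).round(4)[:2].tolist() for u,v in ((232,237),(522,186),(534,339),(222,229),(529,175),(542,345))] if n=='w1' else [onz(d,590/1.5,278/1.5,.012).round(4)])
E
```

```text
[204.9  17.3] 129 [341.4 134.4] [13.1 13.8] 38.5
[288.3 135.3] 430 [479.3 235.9] [  6.2 118.5] 9.9
[229.4 153.8] 50 [504.7 158.6] [17.4  5.8] 9.4
[297.5 202.1] 350 [573.1 251.7] [  6.2 118.3] 9.8
[355.8 205.6] 101 [579.  334.8] [34.2  6.3] 10.3
[243.8 224. ] 87 [606.6 176. ] [32.7  5.7] 9.7
[301.6 227.6] 325 [612.5 259. ] [  6.2 118.4] 9.8
[ 96.6 288.8] 282 [716.8 -53.6] [37.1 23.3] 15.1
px [252.36271186 172.96271186] 295
px [343.95098039 157.39215686] 306
mid [0.4991 0.2393 0.109 ] sep 0.0999 yaw 9.91
px [206.14946619 222.50533808] 281
px [293.78040541 208.37837838] 296
mid [ 0.5167 -0.148   0.1143] sep 0.1001 yaw 9.84
w1 screws/corners [[0.5125, 0.053], [0.4663, 0.3175], [0.6164, 0.343], [0.505, 0.0446], [0.4566, 0.3228], [0.623, 0.3516]]
w2 screws/corners [array([0.5137, 0.0556, 0.012 ])]
```

```bash
cat >> h.py <<'E'
def axes(yaw,tilt): # object frame leaning towards robot by tilt
    return (Ro.from_euler('z',yaw,degrees=True)*Ro.from_euler('y',-tilt,degrees=True)).as_matrix()
def toolrot(M,s=1): # tool z=-obj z, tool y = s*obj x
    return Ro.from_matrix(np.c_[s*M[:,1],s*M[:,0],-M[:,2]]).as_euler('xyz')
YAW=9.84
C=axes(YAW,40); C0=np.array([.5167,-.148,.1143])-.097*C[:,2]
S=axes(YAW,0); P0=np.array([.5928,.2554,.012])
B=axes(YAW,20); B0=P0+S@np.array([0,-.165,.070])
E
python3 - <<'E'
from h import *
print('C0',C0,'B0',B0)
d=load('w2'); print('grip end px exp',np.array(proj(d,B0+.05*B[:,2]))*1.5)
for s in(1,-1):
  for n,p,M in(('pre',C0+.13*C[:,2],C),('grasp',C0+.067*C[:,2],C),('lift',C0+.067*C[:,2]+[-.04,0,.16],C),('up',C0+[-.05,0,.24],S),('above',P0+[0,0,.25],S),('place',P0+[0,0,.067],S),('pinpre',B0+.1*B[:,2],B),('pin',B0+.023*B[:,2],B),('drawn',B0+.054*B[:,2],B)):
    q=arm.solve_ik(p,toolrot(M,s)); print(s,n,None if q is None else np.round(q,2))
E
```

```text
C0 [ 0.57813315 -0.13734448  0.03999369] B0 [0.62099807 0.09282734 0.082     ]
grip end px exp [680.40419287 434.06484803]
1 pre [-0.74  0.17 -1.02 -0.09  0.53  0.8 ]
1 grasp [-0.65  0.34 -1.   -0.29  0.49  0.88]
1 lift [-0.72 -0.06 -0.86  0.28  0.52  0.81]
1 up [-0.39  0.3  -0.14  1.13  0.    1.01]
1 above [0.29 0.5  0.11 1.19 0.   1.69]
1 place [ 0.29  0.64 -0.13  0.8   0.    1.69]
1 pinpre [-0.01  0.25 -0.57  0.41  0.06  1.4 ]
1 pin [ 0.    0.39 -0.59  0.25  0.06  1.41]
1 drawn [-0.    0.33 -0.58  0.31  0.06  1.41]
-1 pre [-0.74  0.17 -1.02 -0.09  0.53 -2.35]
-1 grasp [-0.65  0.34 -1.   -0.29  0.49 -2.26]
-1 lift [-0.72 -0.06 -0.86  0.28  0.52 -2.33]
-1 up [-0.39  0.3  -0.14  1.13  0.   -2.13]
-1 above [ 0.29  0.5   0.11  1.19  0.   -1.45]
-1 place [ 0.29  0.64 -0.13  0.8   0.   -1.45]
-1 pinpre [-0.01  0.25 -0.57  0.41  0.06 -1.74]
-1 pin [ 0.    0.39 -0.59  0.25  0.06 -1.73]
-1 drawn [-0.    0.33 -0.58  0.31  0.06 -1.73]
```

The drawn-pin geometry matches: the grip end was expected at (680,434) and seen at (681,436). Terminal spacing and guide spacing also agree with the sizes given. Next is the grasp.

```bash
python3 - <<'E'
from h import *
def st(t):
    s=sense(); print(t,round(s['time'],2),'F',s['force'].round(1),'M',s['moment'].round(2),'gap',round(s['finger_gap'],4),'p',s['position'].round(4))
oc=toolrot(C)
hand.set_gripper(.056,25)
arm.reach(C0+.135*C[:,2],oc); st('pre')
arm.movel(C0+.067*C[:,2],velocity=.08); st('at')
hand.set_gripper(0.0,25); st('closed')
hand.set_gripper(0.0,90); st('tight')
d=snap('wrist'); save(d,'w3'); save(snap('scene'),'s3')
im=np.hstack([d['img'],load('s3')['img'][100:300,180:440].repeat(1,0) if 0 else cv2.resize(load('s3')['img'][90:290,170:437],(512,384))])
cv2.imwrite('pics/c3.png',cv2.resize(im[:,:,::-1],(800,300)))
E
```

```text
pre 4.66 F [1.4 0.  0.2] M [-0.1   0.54 -0.01] gap 0.0562 p [ 0.4934 -0.1529  0.1441]
at 5.66 F [-0.1  0.7  0.3] M [-0.13  0.6  -0.  ] gap 0.0563 p [ 0.5357 -0.1447  0.0915]
closed 6.02 F [-3.9 -0.6  4.3] M [-0.14  0.56  0.  ] gap 0.0267 p [ 0.5357 -0.1449  0.0918]
tight 6.23 F [-6.   0.3  5.7] M [-0.06  0.53  0.01] gap 0.0264 p [ 0.5357 -0.145   0.0918]
```

View pics/c3.png

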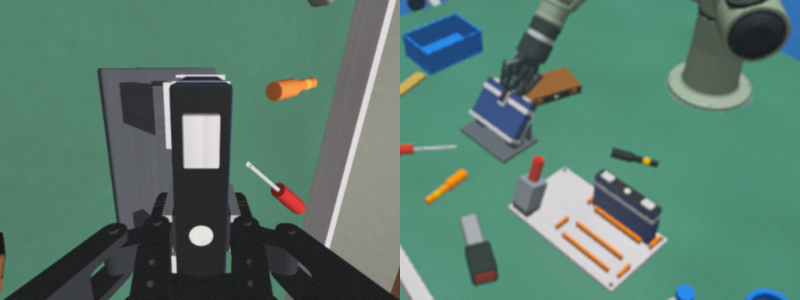

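The cell is centred between the pads at mid-length (gap 26.4 mm). Next I lift it, turn it upright and carry it over the pocket.

```bash
cat >> h.py <<'E'
def st(t):
    s=sense(); print(t,round(s['time'],2),'F',s['force'].round(1),'M',s['moment'].round(2),'gap',round(s['finger_gap'],4),'p',s['position'].round(4)); return s
E
python3 - <<'E'
from h import *
os_=toolrot(S)
p=C0+.067*C[:,2]
arm.movel(p+.06*C[:,2],velocity=.1); st('off')
arm.movel(C0+[-.06,0,.235],os_,velocity=.12); st('up')
arm.movel(P0+[0,0,.067+.16],velocity=.2)
arm.movel(P0+[0,0,.067+.035],velocity=.12); arm.sleep(.2); st('above')
d=snap('wrist'); save(d,'w4'); 
for n,l in(('term',[0,.05,.097]),('top+y edge',[0,.074,.092]),('guide',[.02,.0,.014]),('endguide',[0,.081,.014])): 
    base=P0+(np.array([0,0,.035]) if 'g' not in n or n=='top+y edge' else 0)
    print(n,np.array(proj(d,base+S@np.array(l)))*1.5)
E
```

```text
off 7.08 F [ 2.8  0.1 -4. ] M [-0.09  0.54  0.03] gap 0.0258 p [ 0.4977 -0.1512  0.1371]
up 8.42 F [ 0.1  0.5 -9.6] M [0.03 0.   0.03] gap 0.0261 p [ 0.5171 -0.1371  0.2735]
above 11.97 F [-0.7 -0.1 -8.1] M [-0.03  0.03  0.01] gap 0.0259 p [0.5933 0.2556 0.1149]
term [389.42226493 273.11028442]
top+y edge [389.39694244 160.24209434]
guide [427.23556229 300.78843866]
endguide [386.80197057 128.08570555]
```

View pics/w4.png

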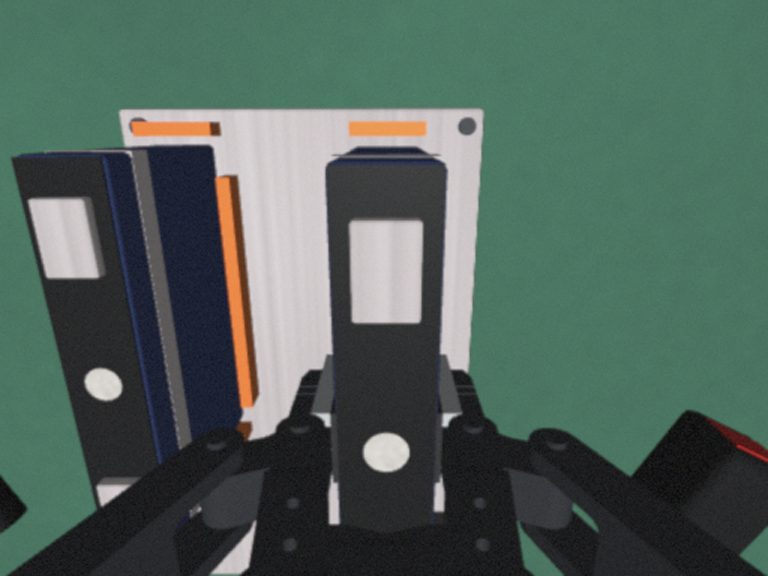

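Terminal and end guide are within 3 px of where they should be, so under 1 mm, and the cell hangs upright. I'll lower it slowly while watching the force.

```bash
python3 - <<'E'
from h import *
d=load('w4'); print('lower edge exp',np.array(proj(d,P0+S@np.array([0,.074,.035])))*1.5)
f0=sense()['force']; z=.035
arm.movel(P0+[0,0,.067+.006],velocity=.06); s=st('6mm')
for k in np.arange(.005,-.0035,-.001):
    arm.movel(P0+[0,0,.067+k],velocity=.02); s=sense(); f=s['force']-f0
    if np.hypot(*f[:2])>12 or f[2]>5: break
st('stop k=%.4f'%k)
E
```

```text
lower edge exp [387.05891952 146.22549519]
6mm 12.65 F [ 0.1  0.3 -7.9] M [ 0.01 -0.04 -0.01] gap 0.0256 p [0.5927 0.2554 0.0847]
stop k=0.0000 14.15 F [-1.3 -0.2 -2. ] M [-0.22  0.5  -0.04] gap 0.0261 p [0.5929 0.2555 0.0796]
```

```bash
python3 - <<'E'
from h import *
arm.movel(P0+[0,0,.0665],velocity=.01); st('seat')
hand.set_gripper(.03,20); st('ease')
hand.set_gripper(.05); st('open')
arm.movel(P0+[0,0,.067+.055],velocity=.1); arm.movel(P0+[0,0,.067+.13],velocity=.2); arm.sleep(.1); st('clear')
d=snap('wrist'); save(d,'w5')
g=cv2.cvtColor(d['img'],cv2.COLOR_RGB2GRAY)
for n,l in(('term',[0,.05,.097]),('dot',[0,0,.092]),('other',[0,-.05,.097])): print(n,np.array(proj(d,P0+S@np.array(l)))*1.5)
E
```

```text
seat 14.4 F [-3.8 -1.2  5.9] M [-0.4   1.24 -0.02] gap 0.026 p [0.593  0.2555 0.0796]
ease 14.62 F [-0.7 -0.6  1.2] M [ 0.03  0.   -0.04] gap 0.0303 p [0.594  0.2557 0.079 ]
open 14.95 F [0.  0.  0.3] M [ 0.02  0.02 -0.  ] gap 0.05 p [0.5929 0.2554 0.0785]
clear 16.28 F [-0.7  0.3 -0.4] M [ 0.01  0.02 -0.  ] gap 0.0498 p [0.5917 0.2551 0.207 ]
term [391.27496194 195.72252903]
dot [390.89208507 290.97205326]
other [390.71061602 380.55934305]
```

View pics/w5.png

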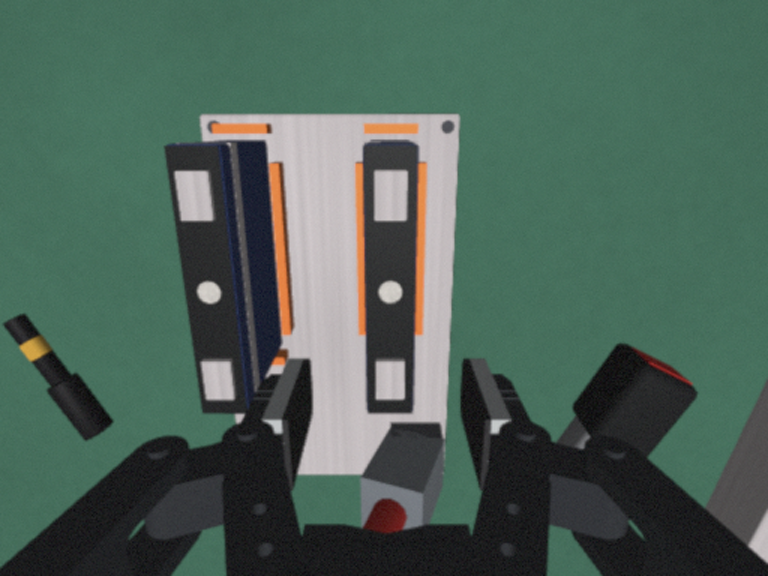

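The cell stands free in the empty pocket, upright between the guides. Its terminals are at (390,195) and (390,380) and its dot at (390,292), as predicted. Now the pin.

```bash
python3 - <<'E'
from h import *
arm.movel(B0+.13*B[:,2],toolrot(B),velocity=.15); arm.sleep(.2); st('pre')
d=snap('wrist'); save(d,'w6')
for n,l in(('gripend',[0,0,.05]),('mouth',[0,0,0]),('b+y+x',[.022,.022,0]),('b+y-x',[-.022,.022,0])): print(n,np.array(proj(d,B0+B@np.array(l)))*1.5)
E
```

```text
pre 17.82 F [-0.5 -0.2 -0.1] M [-0.06  0.31  0.01] gap 0.0497 p [0.5775 0.0858 0.2041]
gripend [387.09632613 307.91700551]
mouth [386.75249838 276.79749104]
b+y+x [425.80662587 239.5162816 ]
b+y-x [347.74819709 239.53144033]
```

View pics/w6.png

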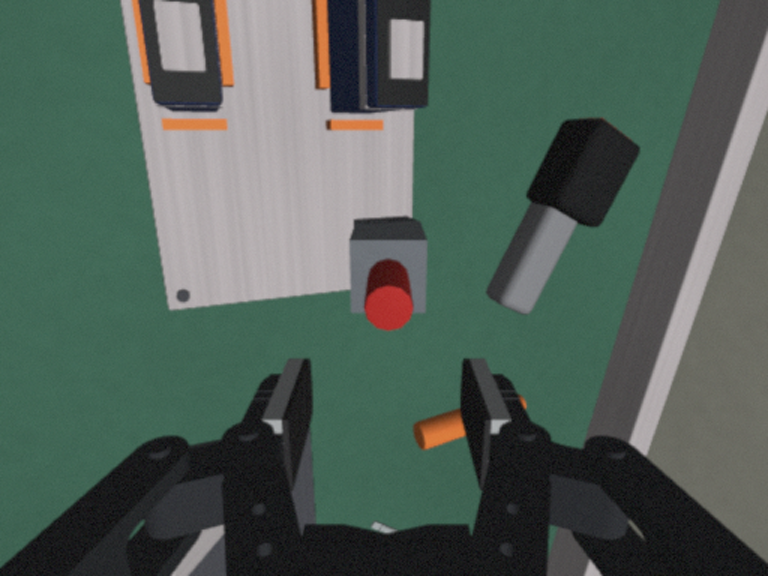

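The grip end is at (388,308) against a predicted (387,308), and the bush corners agree within about 2 px. I'll approach along the axis, grip lightly and check the side force.

```bash
python3 - <<'E'
from h import *
G=B0+B@np.array([.0004,0,.024])
def lf(t):
    s=st(t); print('   bush-frame F',(B.T@s['force']).round(1),'pos',(B.T@(s['position']-B0)*1000).round(2)); return B.T@s['force']
arm.movel(G,velocity=.08); arm.sleep(.2); f0=lf('at')
hand.set_gripper(0,20); arm.sleep(.2); lf('closed')
hand.set_gripper(0,35); arm.sleep(.3); lf('35N')
E
```

```text
at 19.55 F [-0.7 -0.3  1. ] M [-0.07  0.3  -0.03] gap 0.0498 p [0.6135 0.0915 0.1052]
   bush-frame F [-0.4 -0.2  1.2] pos [ 0.72 -0.05 24.39]
closed 20.09 F [-2.1  0.3  2.1] M [-0.04  0.34 -0.02] gap 0.0233 p [0.6134 0.0915 0.1049]
   bush-frame F [-1.2  0.6  2.7] pos [ 6.400e-01 -2.000e-02  2.416e+01]
35N 20.61 F [-2.5  0.1  5. ] M [-0.06  0.42 -0.  ] gap 0.0232 p [0.6135 0.0915 0.105 ]
   bush-frame F [-0.6  0.5  5.5] pos [ 6.700e-01 -2.000e-02  2.419e+01]
```

```bash
python3 - <<'E'
from h import *
def lf(t):
    s=sense(); print(t,round(s['time'],2),'bush F',(B.T@s['force']).round(1),'M',(B.T@s['moment']).round(2),'pos',(B.T@(s['position']-B0)*1000).round(2),'gap',s['finger_gap'].round(4)); return B.T@s['force']
for k in(.003,.008,.014,.020,.026,.031):
    arm.movel(B0+B@np.array([.0004,0,.024+k]),velocity=.025); f=lf(k)
    if np.hypot(*f[:2])>10: print('SIDE');break
arm.sleep(.4); lf('end')
d=snap('wrist'); save(d,'w7'); s=snap('scene'); save(s,'s7')
u,v=map(int,proj(s,B0)); c=s['img'][v-60:v+60,u-80:u+80]; 
im=np.hstack([cv2.resize(d['img'],(400,300)),cv2.resize(c,(400,300),interpolation=cv2.INTER_CUBIC)]); cv2.imwrite('pics/c7.png',im[:,:,::-1])
E
```

```text
Traceback (most recent call last):
AttributeError: 'float' object has no attribute 'round'
```

```bash
python3 - <<'E'
from h import *
def lf(t):
    s=sense(); print(t,round(s['time'],2),'bush F',(B.T@s['force']).round(1),'M',(B.T@s['moment']).round(2),'pos',(B.T@(s['position']-B0)*1000).round(2),'gap',round(s['finger_gap'],4)); return B.T@s['force']
lf('now')
for k in(.008,.014,.020,.026,.031):
    arm.movel(B0+B@np.array([.0004,0,.024+k]),velocity=.025); f=lf(k)
    if np.hypot(*f[:2])>10: print('SIDE');break
arm.sleep(.4); lf('end')
d=snap('wrist'); save(d,'w7'); s=snap('scene'); save(s,'s7')
u,v=map(int,proj(s,B0)); c=s['img'][v-60:v+60,u-80:u+80]; 
im=np.hstack([cv2.resize(d['img'],(400,300)),cv2.resize(c,(400,300),interpolation=cv2.INTER_CUBIC)]); cv2.imwrite('pics/c7.png',im[:,:,::-1])
E
```

```text
now 20.88 bush F [ 2.2 -0.1 -0.8] M [ 0.01  0.01 -0.02] pos [ 5.700e-01 -1.000e-02  2.694e+01] gap 0.0234
0.008 21.23 bush F [ 2.4  0.3 -0.5] M [ 0.01 -0.01 -0.03] pos [ 0.55 -0.04 32.24] gap 0.0229
0.014 21.62 bush F [ 1.5 -0.1 -0.4] M [ 0.05 -0.09 -0.01] pos [ 4.90e-01 -2.00e-02  3.83e+01] gap 0.0233
0.02 22.01 bush F [ 2.8  0.5 -1.1] M [-0.02 -0.11  0.04] pos [4.900e-01 1.000e-02 4.428e+01] gap 0.0233
0.026 22.4 bush F [ 1.4 -0.3 -1.8] M [-0.04 -0.12  0.01] pos [ 4.200e-01 -1.000e-02  5.025e+01] gap 0.0231
0.031 22.75 bush F [ 0.9 -0.4  0.1] M [-0.01 -0.1  -0.  ] pos [ 3.500e-01 -1.000e-02  5.523e+01] gap 0.0231
end 23.15 bush F [ 1.4 -0.6  0.8] M [-0.05 -0.13 -0.  ] pos [ 0.38 -0.   54.97] gap 0.0232
```

View pics/c7.png

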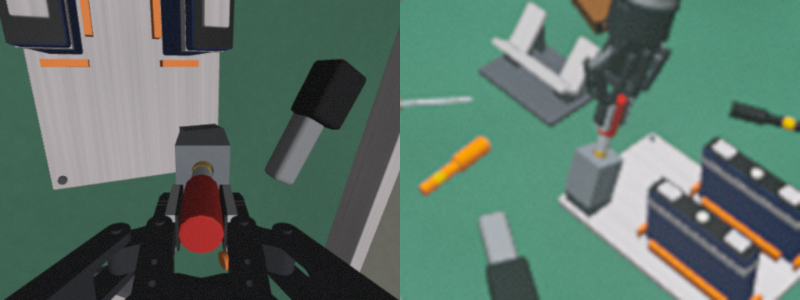

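The pin is drawn about 30.8 mm. The yellow band shows at the bush mouth, the grip is between the pads, and both cells are standing.

```bash
python3 -c "
from h import *
arm.sleep(.3); s=st('fin'); print(abs(s['qd']).max()); arm.finish_job()"
```

```text
fin 23.55 F [ 1.7 -0.4  0. ] M [ 0.06 -0.06 -0.  ] gap 0.0231 p [0.6028 0.0897 0.1338]
0.0021027396599485877
the job is handed in; nothing more can be done
```

The job is handed in at about 23.6 s on the robot's clock (limit 51 s); the interface gave no verdict.

- **Cell:** I gripped it at mid-length on the top edge, turned it upright, and lowered it until it touched the pocket floor, with a peak force of about 6 N. After release, a picture showed it standing free between the guides, within about 1 mm of the pocket's middle.
- **Pin:** With the cell released, I gripped the red grip at 35 N and drew it along the bore with side forces under 3 N. The gripper moved 30.8 mm along the bore. The last pictures show the yellow band at the bush's mouth, and at hand-in the arm was gripping the pin and still.
- **Everything else:** The neighbour and the objects in view in those pictures looked unmoved. I did not measure them again.

None of the checks failed or disagreed. One script stopped on a printing error after the first 3 mm of the draw; the draw was carried on from there.

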